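# Close the bench air valves in order

## Robot

A 6-joint arm with a two-finger parallel gripper is mounted at the origin on the work surface. World frame = base frame: x ahead of the robot, y to its left, z up, the work surface at z = 0. Lengths are in m, angles in rad, forces in N, time in s.
With the tool pointing down it reaches from about 0.275 to 0.875 m from the base axis. Payload 12.5 kg.
Tool frame: the origin (TCP) lies on the centre line of the jaws, within the pads' length; the fingertips stand 17 mm ahead of it and the grasp point (between the pads) lies 2 mm behind it; x points along the fingers, z is the direction in which the jaws open and shut, and the axes are right-handed (so a half turn about x gives the same grasp; the last joint's range is limited). The gripper opens to 85 mm and grips with 20 to 120 N. Pads are 22 mm wide; open, the fingers measure 114 mm over their backs; the gripper's body (76 mm by 85 mm) begins 54 mm behind the grasp point. The pads swing forward as they close: fully open they stand 13 mm farther back than shut.
Start: joints at [1.024, 0.351, 1.652, -0, 1.139, -0.085], TCP at [0.245, 0.492, 0.248] pointing down, gripper open.
Joint ranges: [-2.75, 2.75], [-0.79, 2.1], [0.01, 2.65], [-1.57, 4.71], [0.07, 3.14], [-2.87, 2.87]. Speed limits (rad/s): [2.22, 2.22, 2.79, 3.14, 3.14, 3.14].

## Interface

Orientations are given as [roll, pitch, yaw] about the fixed x, y, z axes, in that order (R = Rz(yaw) Ry(pitch) Rx(roll)).
In Python, from workcell import env gives the robot as it stands.
- The arm moves only by the shell command python3 -m handwheel 'ROWS' [FORCE]. ROWS is a JSON object of lists of equal length, an entry for each row: "gripper": the finger opening in m, from 0 to 0.0854; "linear": the shift along the tool's x, y, z in m, a list of three; "twist": the turn about the tool's x in degrees. A call has 1 to 8 rows; each row shifts and turns the commanded pose from where the row before left it, along the tool's axes as they then stand; what a row does not reach is not made up. A row lasts 1/8 s, in which the tool goes at most 62.5 mm and 10.7 degrees, less where a joint would pass 70% of its speed; a pose out of reach is approached as far as the arm can. A call with a gripper value outside its range is refused whole. The fingers move at their own pace and stop on an object; FORCE is the grip in N (left out, the last holds). Time passes only in rows, so rows that do not move let the fingers close. It gives the time, the measured TCP pose, the force and the opening at its end, in the units of the state.
- env.get_state(): the state, without advancing time (a new reading comes with each control period).
- env.snapshot(name): name is "side" or "top" or "wrist"; returns a dict with "img" (480x640x3 uint8, blue, green, red), "fx", "fy", "cx", "cy" (pixels), "rvec" (rotation vector, rad) and "tvec" (3), from world to camera coordinates, as OpenCV has them. Camera axes: x right, y down, z forward; pixel columns grow to the right and rows downward; lengths in m; the calibration is good to about 2 mm. A picture is of the moment at which its call begins. There is no depth.
- env.sign_off(): hands the job in, once; it reports no verdict.
The state is a dict: "time": time; "qpos": joint angles; "joint_velocities": joint speeds; "effort": joint torques, N m; "tool_pos": TCP position; "tcp_rot": TCP orientation; "contact_force": force on the tool from outside, world axes, zero at the start; "ft_torque": the same for the moment, N m; "opening": opening from 0.0 (shut) to 1.0 (fully open).
Only numpy, scipy, OpenCV 4.12 (cv2) and the standard library are available. Lean on these libraries where they do the work, as an engineer would, in place of code of your own. Each camera call takes 0.05 s, during which the arm holds its last target.

## Task

Close the three air valves on the workshop bench in order with the fingertips: first push in the broad mushroom button of the supply valve, then the square button of the vent valve, and last the slim pin of the lock valve. Press each one straight down, lightly, until it is fully in; it stays in by itself. Leave the valves standing where they are, neither picked up nor shoved, and leave everything else on the bench alone.

Things in the scene. Friction and masses are not known exactly. Their poses are not given: they have to be found in the camera images.
- supply_valve: loose free-standing air valve, about 0.8 kg, topped by a broad round mushroom button, 60 mm across, with a slightly bevelled rim, light metal. Round dark base 80 mm across, 12 mm high; dark round body 54 mm across up to 60 mm height; two brass stubs along x to 50 mm from the axis, at 34 mm height. The valves differ only in the button and stand in any of three places. Origin: centre of underside, z up
- supply_button_top (a point): centre of the top of the supply button, on the valve axis, 89 mm above the bench when the button is fully out; it goes down with the button. The valve body top is at 60 mm
- supply_button (a joint): how far the supply button is pushed in, m: 0 fully out, 0.010 fully in (firm stop, button top then 10 mm lower). Pressed on, a cushion spring in the button gives up to 6 mm more, rising from 5 to 20 N, and comes back; then it is solid. It starts 0 to 2 mm in. It moves straight down, needs about 3 N (over 25 N is too hard), has no return spring and stays where it is left
- vent_valve: loose free-standing air valve, about 0.8 kg, topped by a square button, 34 x 34 mm, flat on top, light metal. Round dark base 80 mm across, 12 mm high; dark round body 54 mm across up to 60 mm height; two brass stubs along x to 50 mm from the axis, at 34 mm height. The valves differ only in the button and stand in any of three places. Origin: centre of underside, z up
- vent_button_top (a point): centre of the top of the vent button, on the valve axis, 82 mm above the bench when the button is fully out; it goes down with the button. The valve body top is at 60 mm
- vent_button (a joint): how far the vent button is pushed in, m: 0 fully out, 0.010 fully in (firm stop, button top then 10 mm lower). Pressed on, a cushion spring in the button gives up to 6 mm more, rising from 5 to 20 N, and comes back; then it is solid. It starts 0 to 2 mm in. It moves straight down, needs about 3 N (over 25 N is too hard), has no return spring and stays where it is left
- lock_valve: loose free-standing air valve, about 0.8 kg, topped by a slim round pin, 18 mm diameter, flat on top, light metal. Round dark base 80 mm across, 12 mm high; dark round body 54 mm across up to 60 mm height; two brass stubs along x to 50 mm from the axis, at 34 mm height. The valves differ only in the button and stand in any of three places. Origin: centre of underside, z up
- lock_button_top (a point): centre of the top of the lock button, on the valve axis, 84 mm above the bench when the button is fully out; it goes down with the button. The valve body top is at 60 mm
- lock_button (a joint): how far the lock button is pushed in, m: 0 fully out, 0.010 fully in (firm stop, button top then 10 mm lower). Pressed on, a cushion spring in the button gives up to 6 mm more, rising from 5 to 20 N, and comes back; then it is solid. It starts 0 to 2 mm in. It moves straight down, needs about 3 N (over 25 N is too hard), has no return spring and stays where it is left
- bearing: bystander, loose: a steel ball-bearing ring lying flat, 52 mm across, 18 mm high; origin at the centre of its underside
- bolt: bystander, loose: a dark hexagon-head bolt standing on its head, 42 mm across, 61 mm high; origin at the centre of its underside
- socket: bystander, loose: a steel wrench socket standing on end, 30 mm diameter, 50 mm high; origin at the centre of its underside
- fitting: bystander, loose: a brass hexagon pipe fitting with a stub on top, 35 mm across, 40 mm high; origin at the centre of its underside
- tape: bystander, loose: a cardboard tape core lying flat, 90 mm across, 24 mm high; origin at the centre of its underside
- jar: bystander, loose: a clear screw-top jar, 60 mm diameter, 80 mm high; origin at the centre of its underside
- chock: bystander, loose: a wooden block 45 x 70 x 30 mm; origin at the centre of its underside
- wrench: bystander, loose: a steel wrench lying flat, 180 mm long along its x axis; origin under its middle
Things that resemble listed ones, but are neither listed nor needed, are in the scene too. What is shaped like the vent_valve but blue, purple or red is not meant.

How it is judged:
On the way, in this order (a step that is already met when the one before it is completed fails the run):
1. the fingers press the mushroom button of the supply valve in (at least 7.5 mm) (value of joint supply_button above 0.0075 m and contact force between the fingers and supply_button above 0.3 N), for 0.02 s.
2. the fingers press the square button of the vent valve in (at least 7.5 mm) (value of joint vent_button above 0.0075 m and contact force between the fingers and vent_button above 0.3 N), for 0.02 s.
3. the fingers press the slim pin of the lock valve in (at least 7.5 mm) (value of joint lock_button above 0.0075 m and contact force between the fingers and lock_button above 0.3 N), for 0.02 s.
At the end, for the whole second after the job is handed in: All three buttons are pushed in by at least 7.5 mm of their 10 mm, and the three valves stand upright (within 0.1 rad) and still, within 20 mm of where they began (value of joint each of supply_button, vent_button, lock_button above 0.0075 m and distance of each of supply_valve, vent_valve, lock_valve from where it was at the start of the episode below 0.02 m and angle between each of supply_valve, vent_valve, lock_valve's own z axis and vertical below 0.1 rad and linear speed of each of supply_valve, vent_valve, lock_valve below 0.01 m/s); the robot touches nothing.
It fails at once if a button goes in (over 4 mm) before the ones ahead of it in the order are in (7 mm) ((value of joint vent_button above 0.004 m and value of joint supply_button below 0.007 m) or (value of joint lock_button above 0.004 m and value of joint supply_button below 0.007 m) or (value of joint lock_button above 0.004 m and value of joint vent_button below 0.007 m)).
It fails at once if a valve is lifted (10 mm) or tipped (0.2 rad) (height (world z) of any of supply_valve, vent_valve, lock_valve above 0.01 m or angle between any of supply_valve, vent_valve, lock_valve's own z axis and vertical above 0.2 rad).
It fails at once if a valve is shifted by more than 20 mm (distance of any of supply_valve, vent_valve, lock_valve from where it was at the start of the episode above 0.02 m).
It fails at once if a valve is pressed harder than 25 N (contact force between any of the fingers, the arm and supply_valve above 25 N or contact force between any of the fingers, the arm and vent_valve above 25 N or contact force between any of the fingers, the arm and lock_valve above 25 N).
It fails at once if a bystander is moved by more than 20 mm (distance of any of bearing, bolt, socket, fitting, tape, jar, chock, wrench from where it was at the start of the episode above 0.02 m).
It also fails if it takes over 48 s, if anything falls off the work surface, if the arm or the gripper's body presses on something with over 40 N, if the wrist force passes 120 N, or if a joint passes its speed limit or range.

## Working session

There is one attempt and no reset: what is moved stays moved. The work goes in short steps, Python scripts to look and compute and a shell command to move; the robot and the scene stay as the last step left them, time stands still between calls to the robot, and variables do not carry over. Pictures are saved under pics/ and viewed, and the job is handed in when it is done.

```bash
mkdir -p pics; ls; python3 - <<'E'
from workcell import env
import cv2
s=env.get_state()
for k,v in s.items(): print(k,v)
for n in("top","side","wrist"):
    d=env.snapshot(n); cv2.imwrite(f"pics/{n}0.png",d["img"]); print(n,d["fx"],d["fy"],d["cx"],d["cy"],d["rvec"],d["tvec"])
E
```

```text
pics
time 0.0
qpos [ 1.02438527e+00  3.51229462e-01  1.65243005e+00 -2.82850789e-06
  1.13910394e+00 -8.46004041e-02]
joint_velocities [ 5.09056925e-04 -1.52334706e-03  2.89225763e-04  2.14386715e-04
  3.36971858e-04 -1.04347860e-06]
effort [-5.69809745e-04 -5.06105411e+01 -2.91404682e+01 -1.52730254e-04
  4.56527516e-03  1.73904027e-05]
tool_pos [0.24487719 0.49212716 0.24775986]
tcp_rot [ 3.0591853   1.56962552 -2.11501315]
contact_force [-0.16708618  0.04725725 -0.19208364]
ft_torque [-0.0189082  -0.00583462  0.00314186]
opening 0.9980391986312689
top 459.3824935661825 459.3824935661825 320.028435185465 235.5385685987324 [ 2.14840477 -2.17455175  0.05717861] [0.01792824 0.54603638 0.92040294]
side 597.2744905405308 597.2744905405308 307.4923836174762 246.76094268399478 [ 2.33284726 -0.13524872  0.05328696] [-0.51569695  0.09197791  1.45200386]
wrist 348.0759335682182 348.0759335682182 323.3439264142023 246.2139215389137 [-2.42800269 -1.50470977 -0.24316416] [-0.54961175 -0.04159897  0.38048488]
```

View pics/top0.png

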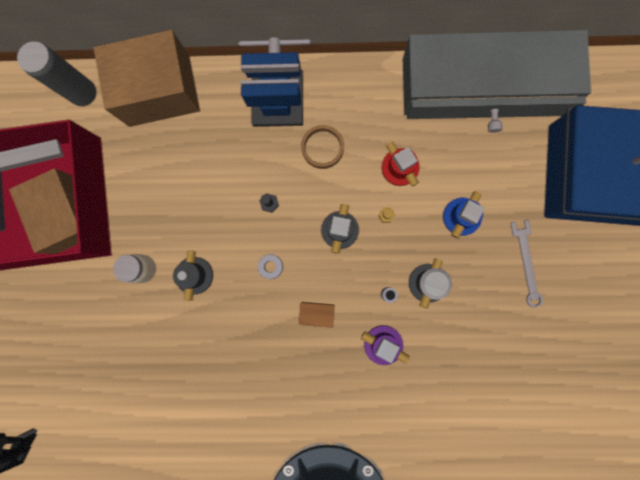

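View pics/side0.png

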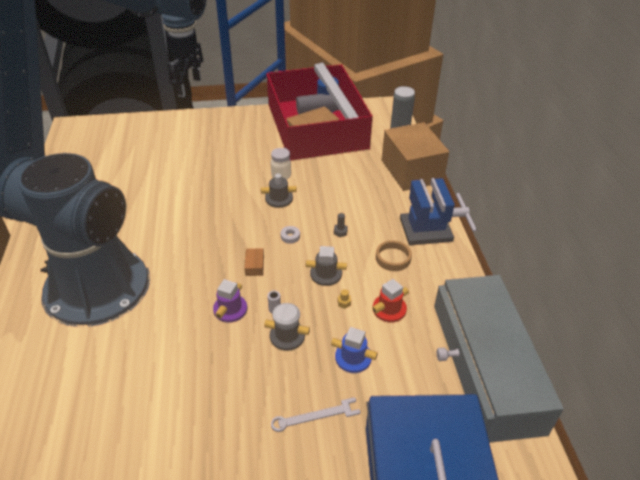

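View pics/wrist0.png

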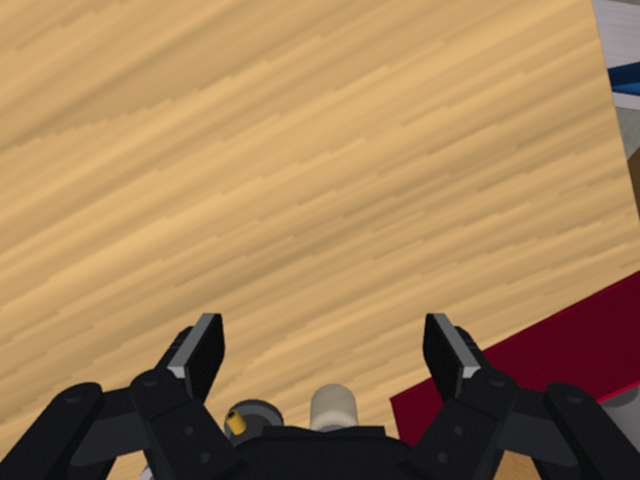

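The top view shows three grey valves: round top at (435,284), which is the supply valve; square at (341,226), vent; slim pin at (182,275), lock. The lookalikes are red (404,159), blue (470,211) and purple (387,350). I'll check these in crops.

```bash
python3 - <<'E'
import cv2,numpy as np
t=cv2.imread("pics/top0.png"); s=cv2.imread("pics/side0.png")
c=lambda im,u,v:cv2.resize(im[v-32:v+32,u-32:u+32],(256,256),interpolation=cv2.INTER_CUBIC)
r1=np.hstack([c(t,432,282),c(t,340,228),c(t,190,275)])
r2=np.hstack([c(s,287,323),c(s,326,262),c(s,279,187)])
cv2.imwrite("pics/crop0.png",np.vstack([r1,r2]))
E
```

```text
(no output)
```

View pics/crop0.png

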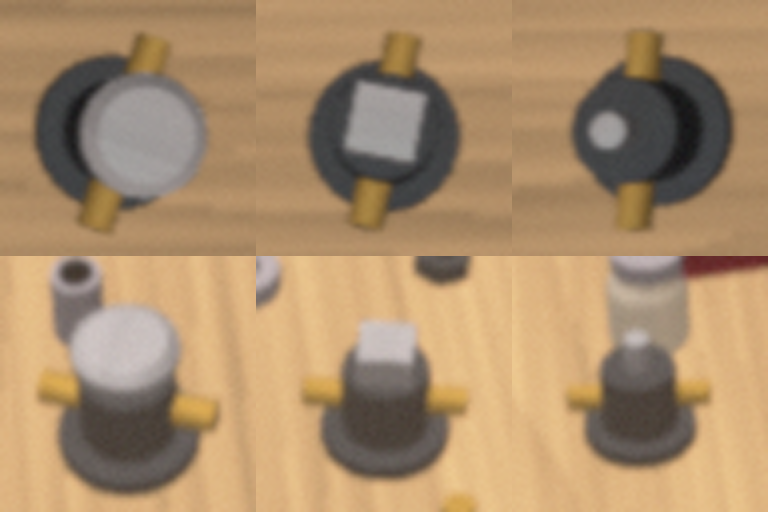

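```bash
cat > h.py <<'E'
import numpy as np,cv2
def K(d): return np.array([[d["fx"],0,d["cx"]],[0,d["fy"],d["cy"]],[0,0,1.]])
def R(d): return cv2.Rodrigues(np.array(d["rvec"],float))[0]
def ray(d,u,v,z):
    r=R(d).T@np.linalg.inv(K(d))@[u,v,1]; c=-R(d).T@np.array(d["tvec"]); return c+r*(z-c[2])/r[2]
def proj(d,p): return cv2.projectPoints(np.array([p],float),np.array(d["rvec"],float),np.array(d["tvec"],float),K(d),None)[0].ravel()
E
python3 - <<'E'
from h import *; from workcell import env
t=env.snapshot("top"); s=env.snapshot("side")
B={"supply":(435.3,283.1,.088,(431.2-0.7,0)),"vent":(340.2,226.2,.081,0),"lock":(181.4,275.4,.083,0)}
im=s["img"].copy()
for n,(u,v,z,_) in B.items():
    p=ray(t,u,v,z); print(n,p.round(4),"r",np.hypot(p[0],p[1]).round(3),"side",proj(s,p).round(1))
    # base outline centre check
    print("  base centre px top",proj(t,[p[0],p[1],.012]).round(1))
    for q in(p,[p[0],p[1],0.06]):
        a=proj(s,q); cv2.circle(im,tuple((a*16).round().astype(int)),16,(0,0,255),-1,shift=4)
    th=np.linspace(0,6.283,60)
    for rr,zz in((.04,.012),({"supply":.03,"vent":.017,"lock":.009}[n],z)):
        for i in th:
            im_=proj(s,[p[0]+rr*np.cos(i),p[1]+rr*np.sin(i),zz]).round().astype(int); im[im_[1],im_[0]]=(0,255,0)
c=lambda im,u,v:cv2.resize(im[v-32:v+32,u-32:u+32],(256,256),interpolation=cv2.INTER_NEAREST)
cv2.imwrite("pics/crop1.png",np.hstack([c(im,287,323),c(im,326,262),c(im,279,187)]))
for n,u,v,z in[("bearing",270,267,.018),("bolt",269,202,.06),("socket",389,295,.05),("fitting",387,214,.04),("tape",322,147,.024),("jar",128,268,.08),("chock",317,314,.03),("blue",471,211,.08),("red",404,159,.08),("purple",387,351,.08)]:
    print(n,ray(t,u,v,z).round(3))
x=env.get_state()["tcp_rot"]; 
from scipy.spatial.transform import Rotation as Q
print(Q.from_euler("xyz",x).as_matrix().round(3))
E
```

```text
supply [ 0.4479 -0.2069  0.088 ] r 0.493 side [285.4 309.5]
  base centre px top [427.3 282.5]
vent [ 0.5588 -0.0297  0.081 ] r 0.56 side [325.4 250.3]
  base centre px top [339.9 229.7]
lock [0.4675 0.278  0.083 ] r 0.544 side [277.  174.6]
  base centre px top [192.8 275.4]
bearing [0.483 0.115 0.018]
bolt [0.612 0.111 0.06 ]
socket [ 0.425 -0.124  0.05 ]
fitting [ 0.587 -0.125  0.04 ]
tape [0.732 0.005 0.024]
jar [0.483 0.384 0.08 ]
chock [0.387 0.019 0.03 ]
blue [ 0.585 -0.281  0.08 ]
red [ 0.689 -0.156  0.08 ]
purple [ 0.322 -0.114  0.08 ]
[[-0.    -0.895  0.446]
 [-0.     0.446  0.895]
 [-1.     0.    -0.001]]
```

View pics/crop1.png

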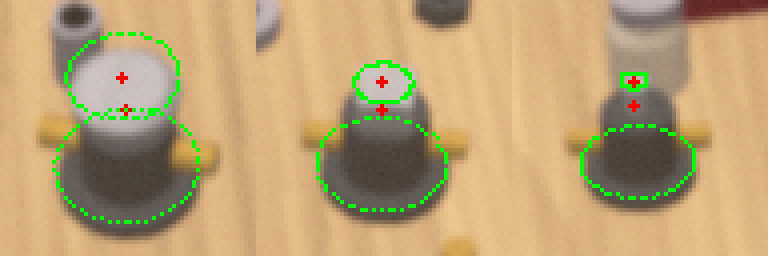

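```bash
python3 -m handwheel '{"gripper":[0,0,0,0,0,0,0,0],"linear":[[0,-0.03,-0.033],[0,-0.03,-0.033],[0,-0.03,-0.033],[0,-0.03,-0.033],[0,-0.03,-0.033],[0,-0.03,-0.033],[0,-0.03,-0.033],[0,-0.03,-0.033]],"twist":[0,0,0,0,0,0,0,0]}' 20
python3 -m handwheel '{"gripper":[0,0,0,0,0,0,0,0],"linear":[[0,-0.03,-0.033],[0,-0.03,-0.033],[0,-0.03,-0.033],[0,-0.03,-0.033],[0,-0.03,-0.033],[0,-0.03,-0.033],[0,-0.03,-0.033],[0,0,0]],"twist":[0,0,0,0,0,0,0,0]}'
python3 - <<'E'
from h import *; from workcell import env
s=env.get_state(); print(s["time"],s["tool_pos"],s["tcp_rot"],s["contact_force"],s["opening"])
for n in("wrist","side","top"):
    d=env.snapshot(n); cv2.imwrite(f"pics/{n}1.png",d["img"]); print(n,-R(d).T@np.array(d["tvec"]))
    for q in([.4479,-.2069,.088],[.5588,-.0297,.081]): print(proj(d,q))
    print("tip",proj(d,s["tool_pos"]-np.array([0,0,.017])))
E
```

```text
time: 1.25
tool_pos: [0.3424, 0.1478, 0.2484]
tcp_rot: [-0.861, 1.57, 0.248]
contact_force: [0.8, 0.8, 1.4]
opening: -0.006
time: 2.25
tool_pos: [0.4277, -0.1534, 0.2481]
tcp_rot: [-2.523, 1.571, -1.417]
contact_force: [-0.1, -0.8, -0.8]
opening: 0.004
2.25 [ 0.4276958  -0.1533622   0.24811206] [-2.52303399  1.57055988 -1.41689718] [-0.07458264 -0.79403871 -0.77093788] 0.0037297031765689066
wrist [ 0.35504801 -0.11660376  0.37349488]
[279.55965401 275.92844438]
[505.73517698 292.66621825]
tip [322.80083091 315.50124181]
side [ 0.40333108 -1.03622422  1.07064555]
[285.36463844 309.54415823]
[325.4096929  250.34545318]
tip [271.14889434 244.80596392]
top [ 0.46496038 -0.01940804  0.96387442]
[435.31388808 283.08935222]
[340.19819684 226.21600457]
tip [421.10507486 297.93912375]
```

View pics/wrist1.png

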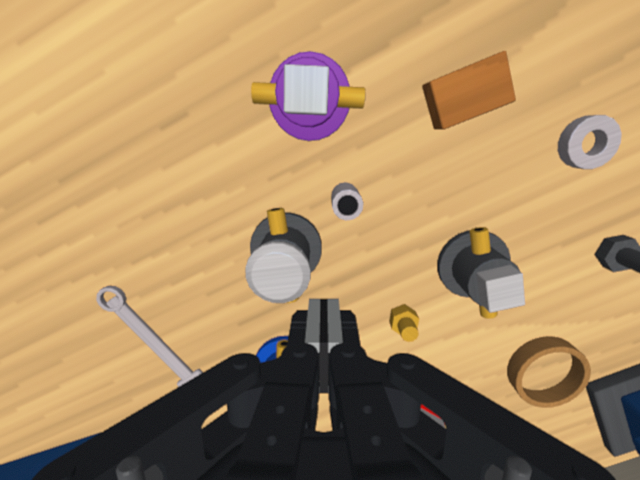

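View pics/side1.png

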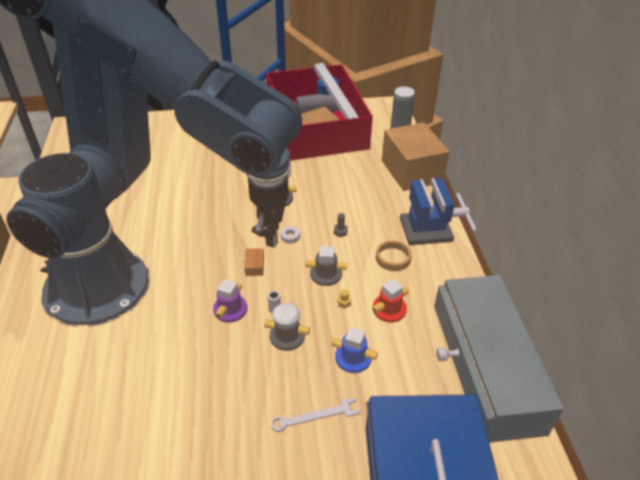

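```bash
python3 - <<'E'
from h import *; from workcell import env
w=cv2.imread("pics/wrist1.png"); s=cv2.imread("pics/side1.png");t=cv2.imread("pics/top0.png")
c=lambda im,u,v,k:cv2.resize(im[v-k:v+k,u-k:u+k],(256,256),interpolation=cv2.INTER_CUBIC)
cv2.imwrite("pics/crop2.png",np.vstack([np.hstack([c(w,280,260,48),c(w,495,280,48),c(w,323,320,48)]),np.hstack([c(s,287,320,32),c(s,326,262,32),c(t,432,282,32)])]))
D={n:env.snapshot(n) for n in("top","side","wrist")}
for n,z,P in(("supply",.088,dict(top=(435.3,283.1),side=(285.6,313.5),wrist=(279,270))),("vent",.081,dict(top=(340.2,226.2),side=(326,252.2),wrist=(504,289)))):
    for k,(u,v) in P.items(): print(n,k,ray(D[k],u,v,z).round(4))
print(proj(D["top"],[0,0,0]),proj(D["side"],[0,0,0]))
E
```

```text
supply top [ 0.4479 -0.2069  0.088 ]
supply side [ 0.4474 -0.2179  0.088 ]
supply wrist [ 0.4424 -0.2016  0.088 ]
vent top [ 0.5588 -0.0297  0.081 ]
vent side [ 0.5593 -0.0361  0.081 ]
vent wrist [ 0.5536 -0.0264  0.081 ]
[328.97660098 508.07089479] [ 95.36303264 284.59559223]
```

View pics/crop2.png

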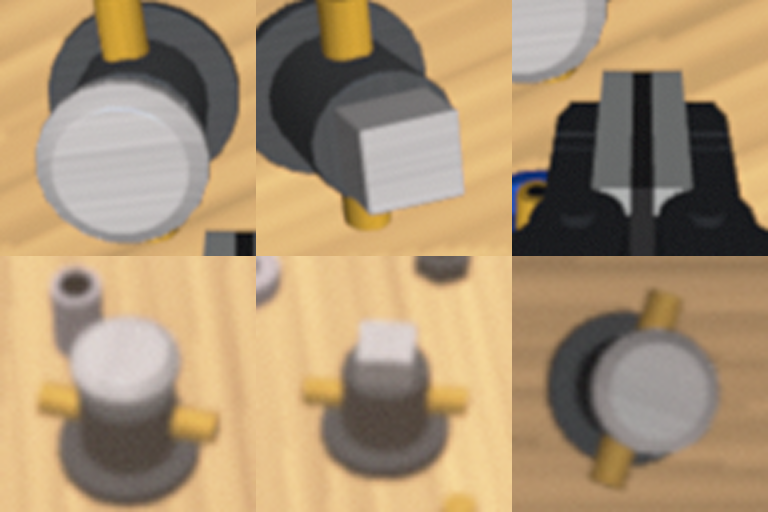

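```bash
python3 -m handwheel '{"gripper":[0,0,0,0,0,0,0],"linear":[[0,-0.021,-0.0205],[0,-0.021,-0.0205],[0.03,0,0],[0.04,0,0],[0.04,0,0],[0.015,0,0],[0,0,0]],"twist":[0,0,0,0,0,0,0]}'
python3 - <<'E'
from h import *; from workcell import env
for i in range(2):
    d=env.snapshot(("wrist","side")[i]); cv2.imwrite(f"pics/a{i}.png",d["img"])
s=env.get_state(); print(s["time"],s["tool_pos"],s["contact_force"])
a=cv2.imread("pics/a0.png"); b=cv2.imread("pics/a1.png")
cv2.imwrite("pics/a.png",np.hstack([cv2.resize(a[180:380,220:420],(400,400)),cv2.resize(b[240:340,235:335],(400,400))]))
E
```

```text
time: 3.42
tool_pos: [0.4467, -0.2063, 0.1233]
tcp_rot: [1.521, 1.57, 2.63]
contact_force: [1.0, -0.7, 1.3]
opening: 0.003
3.525 [ 0.44738579 -0.20688784  0.12459065] [-0.34545699 -0.28597921  0.17962232]
```

View pics/a.png

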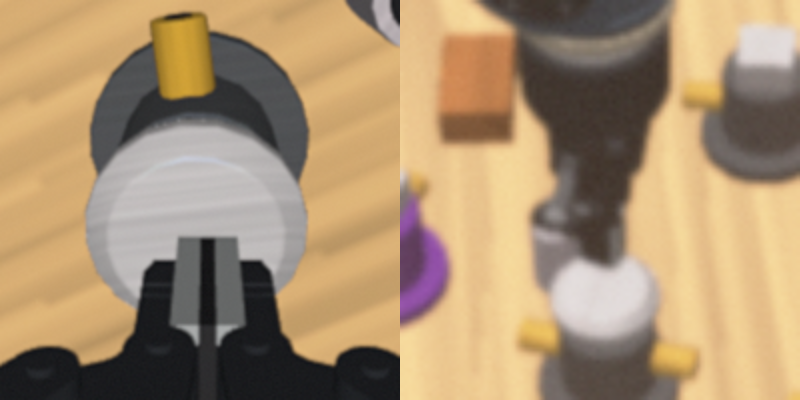

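The fingertips are centred above the supply button, so I'll go down slowly.

```bash
python3 -m handwheel '{"gripper":[0,0,0,0,0],"linear":[[0.01,0,0],[0.006,0,0],[0.003,0,0],[0.002,0,0],[0,0,0]],"twist":[0,0,0,0,0]}'
python3 -m handwheel '{"gripper":[0,0,0,0],"linear":[[0.002,0,0],[0.001,0,0],[0.001,0,0],[0,0,0]],"twist":[0,0,0,0]}'
```

```text
time: 4.15
tool_pos: [0.4467, -0.2067, 0.1022]
tcp_rot: [-1.329, 1.571, -0.22]
contact_force: [-0.1, -0.0, -0.3]
opening: -0.001
time: 4.65
tool_pos: [0.4468, -0.2067, 0.0982]
tcp_rot: [-1.699, 1.571, -0.59]
contact_force: [0.4, -0.6, 0.9]
opening: 0.002
```

```bash
python3 -m handwheel '{"gripper":[0,0,0],"linear":[[0.001,0,0],[0.001,0,0],[0,0,0]],"twist":[0,0,0]}'
python3 -m handwheel '{"gripper":[0,0],"linear":[[0.001,0,0],[0,0,0]],"twist":[0,0]}'
python3 - <<'E'
from h import *; from workcell import env
for i in range(2):
    d=env.snapshot(("wrist","side")[i]); cv2.imwrite(f"pics/b{i}.png",d["img"])
    s=env.get_state(); print(s["time"],s["tool_pos"],s["contact_force"])
a=cv2.imread("pics/b0.png"); b=cv2.imread("pics/b1.png")
cv2.imwrite("pics/b.png",np.hstack([cv2.resize(a[180:380,220:420],(400,400)),cv2.resize(b[240:340,235:335],(400,400))]))
E
```

```text
time: 5.03
tool_pos: [0.4467, -0.2067, 0.0962]
tcp_rot: [-2.956, 1.571, -1.847]
contact_force: [0.7, 0.3, 1.4]
opening: -0.0
time: 5.28
tool_pos: [0.4467, -0.2067, 0.0954]
tcp_rot: [-1.823, 1.571, -0.714]
contact_force: [-0.8, 0.4, 5.8]
opening: 0.001
5.325 [ 0.44673745 -0.20671313  0.09548387] [-0.6020402   1.09713121  4.06000802]
5.375 [ 0.44673393 -0.20673378  0.09550123] [-0.91021554  0.36112599  7.00589836]
```

View pics/b.png

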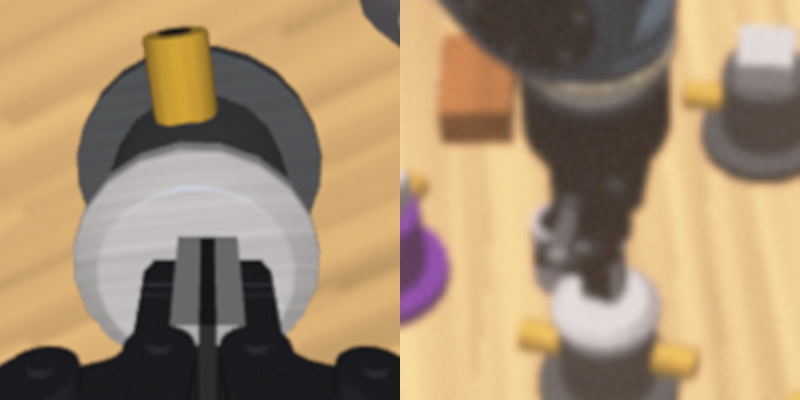

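Force of 5–7 N with the tip at 78.5 mm means it is at the stop and starting into the cushion. I'll press 1.5 mm more to confirm, then lift.

```bash
python3 -m handwheel '{"gripper":[0,0,0],"linear":[[0.001,0,0],[0.0005,0,0],[0,0,0]],"twist":[0,0,0]}'
python3 -m handwheel '{"gripper":[0,0,0,0,0,0],"linear":[[-0.005,0,0],[-0.02,0,0],[-0.03,0,0],[-0.03,0,0],[-0.01,0,0],[0,0,0]],"twist":[0,0,0,0,0,0]}'
python3 - <<'E'
from h import *; from workcell import env
from scipy.spatial.transform import Rotation as Q
d=env.snapshot("side"); w=env.snapshot("wrist")
c=lambda im,u,v,k:cv2.resize(im[v-k:v+k,u-k:u+k],(400,400),interpolation=cv2.INTER_CUBIC)
cv2.imwrite("pics/c.png",np.hstack([c(d["img"],287,320,32),cv2.resize(w["img"],(533,400))[:,:400]]))
s=env.get_state(); p=s["tool_pos"]; M=Q.from_euler("xyz",s["tcp_rot"]).as_matrix()
print(s["time"],p); print((M.T@(np.array([.5588,-.0297,p[2]])-p)).round(4), (M.T@np.array([0.4675-.5588,.278+.0297,0])).round(4))
E
```

```text
time: 5.75
tool_pos: [0.4468, -0.2067, 0.0942]
tcp_rot: [-1.578, 1.57, -0.469]
contact_force: [-2.2, 0.9, 9.3]
opening: 0.002
time: 6.5
tool_pos: [0.4466, -0.2066, 0.1886]
tcp_rot: [-1.722, 1.571, -0.613]
contact_force: [0.1, 0.2, -0.3]
opening: 0.003
6.6 [ 0.44619504 -0.20641663  0.18766351]
[-0.     -0.0221  0.2084] [0.0004 0.2188 0.2348]
```

View pics/c.png

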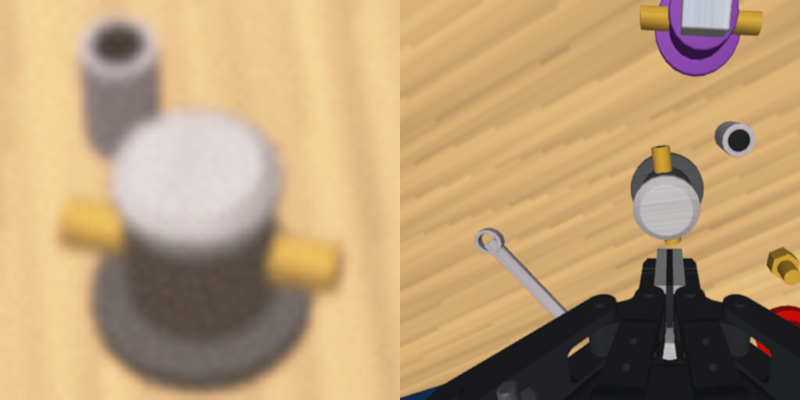

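```bash
python3 -m handwheel '{"gripper":[0,0,0,0,0,0,0,0],"linear":[[0,-0.0035,0.032],[0,-0.004,0.036],[0,-0.004,0.036],[0,-0.004,0.036],[0,-0.0035,0.036],[0,-0.003,0.032],[0.03,0,0],[0,0,0]],"twist":[0,0,0,0,0,0,0,0]}'
python3 -m handwheel '{"gripper":[0,0,0],"linear":[[0.03,0,0],[0.015,0,0],[0,0,0]],"twist":[0,0,0]}'
python3 - <<'E'
from h import *; from workcell import env
for i in range(2):
    d=env.snapshot(("wrist","side")[i]); cv2.imwrite(f"pics/d{i}.png",d["img"])
s=env.get_state(); print(s["time"],s["tool_pos"],s["contact_force"])
a=cv2.imread("pics/d0.png"); b=cv2.imread("pics/d1.png")
cv2.imwrite("pics/d.png",np.hstack([cv2.resize(a[180:380,220:420],(400,400)),cv2.resize(b[200:300,275:375],(400,400))]))
E
```

```text
time: 7.6
tool_pos: [0.5575, -0.0298, 0.156]
tcp_rot: [1.901, 1.565, 3.011]
contact_force: [0.5, -0.3, 0.4]
opening: -0.002
time: 7.98
tool_pos: [0.5586, -0.0305, 0.1133]
tcp_rot: [1.91, 1.569, 3.018]
contact_force: [-0.3, 0.1, 0.3]
opening: 0.004
8.075 [ 0.55943921 -0.03044934  0.11460152] [-0.80609612  0.05733777 -0.44452144]
```

View pics/d.png

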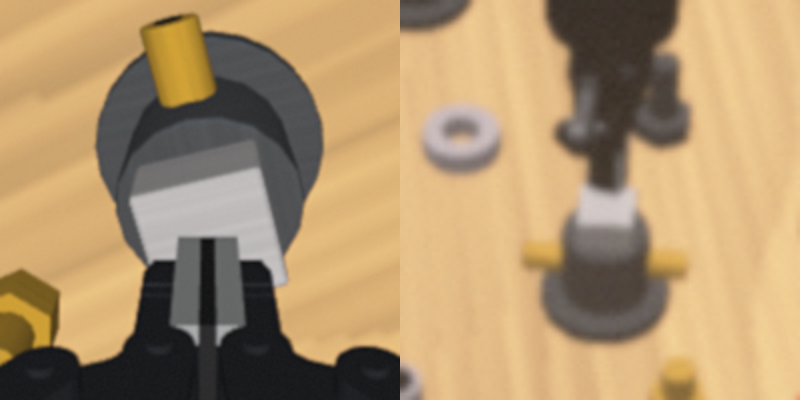

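Over the square button. Pressing.

```bash
python3 -m handwheel '{"gripper":[0,0,0,0,0,0],"linear":[[0.01,0,0],[0.006,0,0],[0.003,0,0],[0.002,0,0],[0.001,0,0],[0,0,0]],"twist":[0,0,0,0,0,0]}'
python3 -m handwheel '{"gripper":[0,0,0,0],"linear":[[0.001,0,0],[0.001,0,0],[0.001,0,0],[0,0,0]],"twist":[0,0,0,0]}'
```

```text
time: 8.82
tool_pos: [0.559, -0.0302, 0.0917]
tcp_rot: [1.887, 1.571, 2.996]
contact_force: [-0.2, -0.7, 0.4]
opening: -0.003
time: 9.32
tool_pos: [0.5591, -0.0303, 0.0889]
tcp_rot: [-2.143, 1.571, -1.034]
contact_force: [-1.6, -0.2, 6.8]
opening: -0.002
```

```bash
python3 -m handwheel '{"gripper":[0,0,0],"linear":[[0.001,0,0],[0.0005,0,0],[0,0,0]],"twist":[0,0,0]}'
python3 -m handwheel '{"gripper":[0,0,0,0,0,0],"linear":[[-0.005,0,0],[-0.02,0,0],[-0.03,0,0],[-0.03,0,0],[-0.015,0,0],[0,0,0]],"twist":[0,0,0,0,0,0]}'
python3 - <<'E'
from h import *; from workcell import env
from scipy.spatial.transform import Rotation as Q
d=env.snapshot("side")
c=lambda im,u,v,k:cv2.resize(im[v-k:v+k,u-k:u+k],(400,400),interpolation=cv2.INTER_CUBIC)
cv2.imwrite("pics/e.png",np.hstack([c(d["img"],287,320,32),c(d["img"],326,262,32)]))
s=env.get_state(); p=s["tool_pos"]; M=Q.from_euler("xyz",s["tcp_rot"]).as_matrix()
print(s["time"],p); print((M.T@(np.array([.4675,.278,p[2]])-p)).round(4))
E
```

```text
time: 9.7
tool_pos: [0.5591, -0.0303, 0.0877]
tcp_rot: [-1.319, 1.571, -0.21]
contact_force: [-3.3, 0.7, 8.3]
opening: -0.003
time: 10.45
tool_pos: [0.5593, -0.0303, 0.1876]
tcp_rot: [-1.25, 1.57, -0.141]
contact_force: [-0.5, -0.2, 0.2]
opening: -0.004
10.5 [ 0.55882438 -0.03023872  0.18669569]
[1.000e-04 2.191e-01 2.353e-01]
```

View pics/e.png

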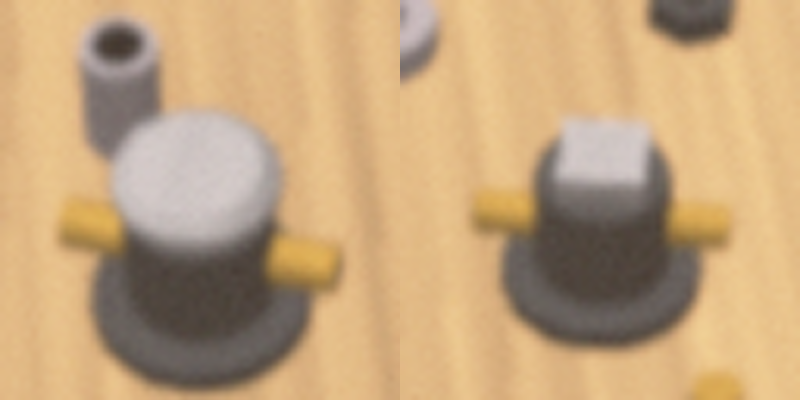

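Both are in and haven't moved. On to the lock valve.

```bash
python3 -m handwheel '{"gripper":[0,0,0,0,0,0,0,0],"linear":[[0,0.027,0.029],[0,0.028,0.03],[0,0.028,0.03],[0,0.028,0.03],[0,0.028,0.03],[0,0.028,0.03],[0,0.028,0.03],[0,0.024,0.0263]],"twist":[0,0,0,0,0,0,0,0]}'
python3 -m handwheel '{"gripper":[0,0,0,0],"linear":[[0.03,0,0],[0.03,0,0],[0.01,0,0],[0,0,0]],"twist":[0,0,0,0]}'
python3 - <<'E'
from h import *; from workcell import env
for i in range(2):
    d=env.snapshot(("wrist","side")[i]); cv2.imwrite(f"pics/f{i}.png",d["img"])
    s=env.get_state(); print(s["time"],s["tool_pos"],s["contact_force"]); print(proj(d,s["tool_pos"]-[0,0,.017]),proj(d,[.4675,.278,.083]))
a=cv2.imread("pics/f0.png"); b=cv2.imread("pics/f1.png")
cv2.imwrite("pics/f.png",np.hstack([cv2.resize(a[180:380,220:420],(400,400)),cv2.resize(b[130:230,230:330],(400,400))]))
E
```

```text
time: 11.5
tool_pos: [0.4667, 0.2791, 0.1858]
tcp_rot: [2.467, 1.569, -2.707]
contact_force: [0.6, 0.2, -0.4]
opening: -0.002
time: 12.0
tool_pos: [0.4676, 0.2777, 0.1166]
tcp_rot: [2.47, 1.569, -2.704]
contact_force: [1.2, -0.6, 0.8]
opening: -0.002
12.05 [0.46802083 0.27793304 0.11748732] [-0.7784783  -0.25454604  1.14270709]
[323.73718457 317.0902052 ] [323.42240907 298.66610574]
12.1 [0.46825088 0.27804517 0.11796621] [ 0.51994265  0.43786026 -0.19171563]
[277.02037001 169.19475103] [277.00057065 174.55977008]
```

View pics/f.png

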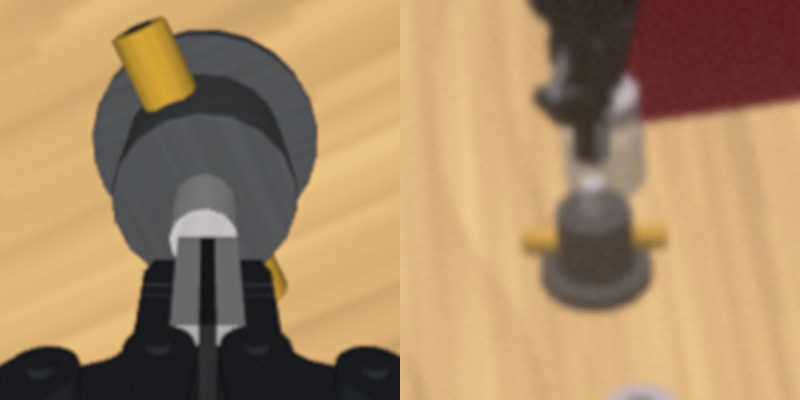

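Pin top is centred at about (322,301) in the wrist view, against (323,299) predicted, so the fingertips are aligned. Pressing.

```bash
python3 -m handwheel '{"gripper":[0,0,0,0,0,0],"linear":[[0.01,0,0],[0.006,0,0],[0.003,0,0],[0.002,0,0],[0.002,0,0],[0,0,0]],"twist":[0,0,0,0,0,0]}'
python3 -m handwheel '{"gripper":[0,0,0,0],"linear":[[0.001,0,0],[0.001,0,0],[0.001,0,0],[0,0,0]],"twist":[0,0,0,0]}'
```

```text
time: 12.85
tool_pos: [0.4678, 0.278, 0.0942]
tcp_rot: [0.751, 1.571, 1.86]
contact_force: [0.1, 0.2, -0.2]
opening: 0.002
time: 13.35
tool_pos: [0.4679, 0.278, 0.0912]
tcp_rot: [-0.539, 1.571, 0.57]
contact_force: [0.4, 0.2, 0.8]
opening: -0.003
```

```bash
python3 -m handwheel '{"gripper":[0,0,0],"linear":[[0.001,0,0],[0.001,0,0],[0,0,0]],"twist":[0,0,0]}'
```

```text
time: 13.72
tool_pos: [0.468, 0.278, 0.0897]
tcp_rot: [-0.633, 1.57, 0.476]
contact_force: [-2.3, -1.1, 8.2]
opening: -0.001
```

```bash
python3 -m handwheel '{"gripper":[0,0],"linear":[[0.0005,0,0],[0,0,0]],"twist":[0,0]}'
python3 -m handwheel '{"gripper":[0,0,0,0,0,0],"linear":[[-0.005,0,0],[-0.02,0,0],[-0.04,0,0],[-0.04,0,0],[-0.02,0,0],[0,0,0]],"twist":[0,0,0,0,0,0]}'
python3 - <<'E'
from h import *; from workcell import env
d=env.snapshot("side"); t=env.snapshot("top")
s0=cv2.imread("pics/side0.png"); t0=cv2.imread("pics/top0.png")
c=lambda im,u,v:cv2.resize(im[v-32:v+32,u-32:u+32],(256,256),interpolation=cv2.INTER_CUBIC)
r=lambda s:np.hstack([c(s,287,323),c(s,326,262),c(s,279,187)])
cv2.imwrite("pics/g.png",np.vstack([r(s0),r(d["img"])]))
cv2.imwrite("pics/gt.png",t["img"])
s=env.get_state();print(s["time"],s["tool_pos"],s["contact_force"])
E
```

```text
time: 13.98
tool_pos: [0.4679, 0.278, 0.0893]
tcp_rot: [-0.576, 1.57, 0.533]
contact_force: [-2.2, -0.0, 8.7]
opening: 0.004
time: 14.72
tool_pos: [0.4683, 0.2782, 0.2148]
tcp_rot: [-0.663, 1.568, 0.446]
contact_force: [0.9, 0.5, -0.3]
opening: -0.002
14.825 [0.46741841 0.27776203 0.21279715] [-0.01804196  0.11781738 -0.17938676]
```

View pics/g.png

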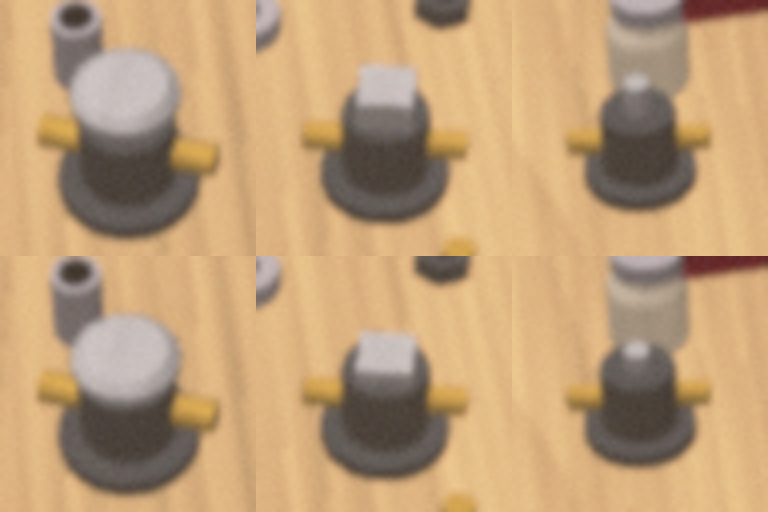

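View pics/gt.png

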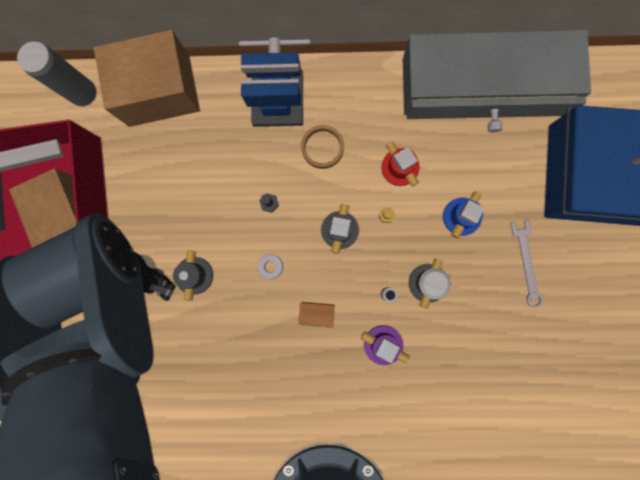

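The before-and-after side crops show all three buttons lower, with the bases, stubs and bystanders at the same pixels.

```bash
python3 -c "
from workcell import env
print(env.sign_off())"
```

```text
the job is handed in; nothing more can be done
None
```

I pressed the three buttons in order with the closed fingertips: supply mushroom, then vent square, then lock pin. Then I lifted clear and handed the job in at about 15 s; the sign-off gives no verdict.

- **Buttons:** I read each one as fully in from the force and height. The upward force reached about 8–9 N, with the fingertip 1–2 mm below the height of the fully-in button top, so it was into the cushion. That is well under the 25 N limit. The small sideways force of 2–3 N while pressing shifted nothing visible.
- **Final pictures:** In the side view all three buttons are lower than at the start, and the valves' bases and stubs sit at the same pixels. In the top view everything not hidden behind the arm is where it was. The arm covers the jar there, but the side view shows it unmoved. The fingers ended about 12 cm above the pin, touching nothing.
- **Disagreement:** The side camera put the supply button about 11 mm and the vent button about 6 mm nearer to it in y than the top camera did. I used the top camera's positions, which the wrist camera supported, and the presses landed where expected.

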